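# Wind the test timer, then lock the bayonet test plug and hold it

## Task

Start a timed leak test: first wind the timer's key clockwise until it is fully wound against its stop. Then take the test plug with the flat bar handle (not the round-knobbed blanking plug) from the rack, put it into the slotted port of the test block, push it fully down against the spring, twist it clockwise a quarter turn and keep it there: finish while still gripping the plug and holding it seated and turned, because the port is spring-returned. Leave everything else where it stands.

Things in the scene. Friction and masses are not known exactly. Their poses are not given: they have to be found in the camera images.
- key_grip (a point): Grip point of the winding key on the spring timer (fixed grey box 90 x 80 mm, white dial on top at 58 mm height). The key is a flat upright steel wing, 44 mm long, 10 mm thick, 30 mm tall, reaching 13 mm above and 17 mm below this point, which lies on the turning axis, 29 mm above the dial. The point's x axis lies along the wing and turns with it; z up.
- key (a joint): Turn of the winding key, rad, clockwise seen from above; 3.0 is fully wound, a hard stop. It starts between 0 and 0.6. A ratchet-like drag keeps it where it is left, so it can be wound by several partial turns; winding takes 0.15 to 0.25 N m.
- plug_grip (a point): Middle of the handle of the loose test plug (100 to 210 g), which stands upright in one of the rack's two holes. Handle: flat upright black bar 46 mm long (x), 14 mm thick (y), from 26 mm below to 20 mm above this point. Under it a round aluminium flange, 50 mm diameter, 6 mm thick, its underside 32 mm below this point. z up.
- plug_foot (a point): Centre of the plug's foot, its lowest face, 62 mm below plug_grip, same axes. From here a 20 mm shank with tapered foot rises 30 mm to the flange. Two lugs stand out along +x and -x, in line with the handle bar: 36 mm over both, each 10 mm wide, from 4 to 12 mm above the foot. Half a turn about z makes no difference.
- plug: The test plug as a whole; its origin and axes are those of plug_foot.
- port_mouth (a point): Centre of the port's mouth in the top face, 70 mm above the table, of the test block (fixed, grey, 100 x 84 mm, aluminium top plate 15 mm thick). A 25 mm round hole with two slots along the point's +x and -x, 41 mm over both, 15 mm wide; z up. The plug goes in with its handle bar along the slots, either way round, until its flange lies on the plate.
- plunger (a joint): Travel of the sprung plunger in the port, m, down. The plug's foot meets it 24 mm below the mouth (0) and pushes it to 0.006 when the flange lies on the plate; the spring pushes up with 4 N, then 9 N. Only in the last 3 mm do the lugs clear the plate's underside so that the plug can turn; once turned they are caught under the plate.
- rotor (a joint): Turn of the spring-returned rotor inside the port, rad, clockwise from above, 0 at rest. The plug's lugs meet its two pins after about 0.23 rad of twist and drive it from there: a quarter turn of the plug reads about 1.35, and the hard stop is 1.45. Its torsion spring resists with 0.05 to 0.25 N m, plus friction, and turns the plug back when it is let go.
- rack: Fixed black parking rack, a block 160 mm (x) x 72 mm (y), 50 mm high, origin under its centre, with two 42 mm holes at x = -45 and +45 mm; the test plug hangs by its flange in one and the blanking plug in the other (which is which varies). A plug's foot must rise 30 mm to come clear.
- blank_knob (a point): Middle of the round knob (28 mm diameter, 34 mm tall) of the blanking plug in the rack, a bystander; its top is 17 mm above this point.
- gauge: Bystander: loose dial gauge lying on the table, 44 mm diameter, 24 mm high, with a short brass stem; origin under its centre.
- coupling: Bystander: loose brass coupling standing upright, 26 mm diameter, 34 mm high; origin under it.
- sealant: Bystander: small white bottle, 36 mm diameter, 85 mm high; origin under it.
- driver: Bystander: screwdriver lying on the table.
- spanner: Bystander: spanner lying on the table.
Not all that is in view belongs to the job. Leave any blue look-alike of the part that bears key_grip alone.

How it is judged (in metres and radians):
On the way, in this order (a step that is already met when the one before it is completed fails the run):
1. the timer key is wound to its stop (value of joint key above 2.8 rad), for 0.2 s.
2. the test plug is lifted out of the rack in the fingers (height (world z) of plug_foot above 0.052 m and contact force between the fingers and plug above 1 N), for 0.1 s.
3. the test plug stands in the port, lugs in the slots, not yet turned (z of plug_foot in the frame of port_mouth below -0.016 m and horizontal distance between plug_foot and port_mouth below 0.006 m and angle between the x axis of plug_grip and the x axis of port_mouth, either way round below 0.5 rad and value of joint rotor below 0.5 rad), for 0.05 s.
4. the plug is seated and twisted a quarter turn clockwise, held by the fingers (z of plug_foot in the frame of port_mouth between -0.034 and -0.0252 m and horizontal distance between plug_foot and port_mouth below 0.005 m and angle between plug_grip's own z axis and vertical below 0.1 rad and value of joint rotor above 1.12 rad and angle between the x axis of plug_grip and the y axis of port_mouth, either way round below 0.27 rad and contact force between the fingers and plug above 3 N), for 0.5 s.
At the end, for the whole second after the job is handed in: Fingers grip the plug (over 3 N); foot 25-34 mm below the port's top, within 5 mm of its axis, tilt under 0.1 rad, bar within 0.27 rad of square to the slots, rotor beyond 1.12 rad, plug still; timer key above 2.75 rad; bystanders within 40 mm of their places (all of step 4 and value of joint key above 2.75 rad and linear speed of plug below 0.02 m/s and distance of each of blank_knob, gauge, coupling, sealant, driver, spanner from where it was at the start of the episode below 0.04 m); the arm keeps its last pose, push and grip.
It fails at once if a bystander is moved more than 60 mm (distance of any of blank_knob, gauge, coupling, sealant, driver, spanner from where it was at the start of the episode above 0.06 m).
It also fails if it takes over 72 s, if anything falls off the work surface, if the arm or the gripper's body presses on something with over 40 N, if the wrist force passes 120 N, or if a joint passes its speed limit or range.

## Robot

A 7-joint arm with a two-finger parallel gripper is mounted at the origin on the work surface. World frame = base frame: x ahead of the robot, y to its left, z up, the work surface at z = 0. Lengths are in mm, angles in rad, forces in N, time in s.
With the tool pointing down it reaches from about 350 to 900 mm from the base axis. Payload 8.1 kg.
Tool frame: the origin (TCP) lies at the very end of the fingers, on their centre line; the grasp point (between the pads) lies 19 mm behind it; x points along the fingers, z is the direction in which the jaws open and shut, and the axes are right-handed (so a half turn about x gives the same grasp; the last joint's range is limited). The gripper opens to 85 mm and grips with 20 to 120 N. Pads are 22 mm wide; open, the fingers measure 114 mm over their backs; the gripper's body (76 mm by 85 mm) begins 54 mm behind the grasp point. The pads swing forward as they close: fully open they stand 13 mm farther back than shut.
Start: joints at [-1.306, 0.434, 0.025, 1.573, -0.012, 1.134, -0.075], TCP at [224.755, 583.204, 231.323] pointing down, gripper open.
Joint ranges: [-2.62, 2.62], [-0.44, 2.09], [-1.27, 1.32], [0.08, 2.57], [-1.32, 4.46], [0.12, 2], [-2.74, 2.74]. Speed limits (rad/s): [2.22, 2.22, 3.01, 3.01, 3.14, 3.14, 3.14].

## Interface

Orientations are given as a rotation vector (axis times angle).
In Python, from plant import robot, optics, order, models gives the robot as it stands.
- The arm moves only by the tool arm_command, never from a script. Its argument "increments" is a list of rows, each a list of 7 numbers: the shift along the tool's x, y, z in m, then the turn, a rotation vector about the tool's x, y, z in degrees, then the gripper's target within -1 to 1 (shut at 1, half-way at 0, fully open at -1). In form: [[tx, ty, tz, rx, ry, rz, fingers], ...]. A call has 1 to 10 rows; each row is the pose to reach, as a shift and turn from the pose measured when the call began, along the tool's axes at that moment; what a row does not reach only later rows make up. A row lasts 1/12 s, in which the tool goes at most 41.7 mm and 7.16 degrees, less where a joint would pass 70% of its speed; a pose out of reach is approached as far as the arm can. A call with a gripper value outside its range is refused whole. The fingers move at their own pace and stop on an object; "force" is the grip in N (left out, the last holds). Time passes only in rows, so rows that repeat a pose let the fingers close. It gives the time, the measured TCP pose, the force and the opening at its end, in the units of the state.
- robot.state(): the state, without advancing time (a new reading comes with each control period).
- optics.grab_frame(name): name is "side" or "top" or "wrist"; returns (picture, depth): 480x640x3 uint8, red, green, blue; 480x640 float32, mm along the optical axis (not along the pixel's ray), 0 where there is no reading.
- optics.camera_info(name): a dict with "fx", "fy", "cx", "cy" (pixels), "k1" (the pictures are not rectified: a ray, as slopes to the right and down, at radius r is drawn at 1 + k1 r^2 times it, then the intrinsics apply), "cam_to_world" (4x4, takes a point from camera to world coordinates). Camera axes: x right, y up, looking along -z (the intrinsics and any distortion apply to the point x, -y, -z); pixel columns grow to the right and rows downward; lengths in mm; the calibration is good to about 2 mm. A picture is of the moment at which its call begins: read the wrist's pose just before it. camera_info takes no time and is no camera call; for the wrist camera it gives the pose at the moment of the call.
- order.close_job(): hands the job in, once; it reports no verdict.
Trained networks look in the newest picture that a camera, given by its name, has taken for a name from the list of things; names that differ only in an ending like _2 or _b are one class to them, and where a whole thing is asked for, a point or a joint stands for the part that bears it (a point fixed in the world has none). Each returns a list of dicts, best first, with "score" (0 to 1); they miss things now and then, are a little off and sometimes report something else, mostly with a low value. They report only what shows in the picture. A call takes as long as a camera call. They do not tell look-alikes from the thing itself.
- models.outline_of(label, camera): "pixels" (480x640 bool, what is visible of it) and "bbox" ([left, top, right, bottom] in pixels, round what is visible of it).
- models.pinpoint(label, camera): "point" ([column, row] in pixels: a listed point, or the origin of a listed thing).
The state is a dict: "clock": time; "q": joint angles; "dq": joint speeds; "joint_torque": joint torques, N m; "tool_pos": TCP position; "tool_rot": TCP orientation; "ft_force": force on the tool from outside, world axes, zero at the start; "ft_torque": the same for the moment, N m; "width": finger opening in mm.
Only numpy, scipy, OpenCV 4.12 (cv2) and the standard library are available. Lean on these libraries where they do the work, as an engineer would, in place of code of your own. Each camera call takes 0.05 s, during which the arm holds its last target.

## Working session

There is one attempt and no reset: what is moved stays moved. The work goes in short steps, Python scripts to look and compute and a tool call to move; the robot and the scene stay as the last step left them, time stands still between calls to the robot, and variables do not carry over. Pictures are saved under pics/ and viewed, and the job is handed in when it is done.

Besides the shell and the picture viewer there is one more tool, called after "Emit:" in YAML: its name, and indented under it one key for each argument. arm_command: Moves the arm, as the interface text tells. Its arguments: {"type":"object","properties":{"increments":{"type":"array"},"force":{"type":"number"}},"required":["increments"]}

```bash
ls; mkdir -p pics; cat > h.py <<'E'
import numpy as np, cv2
from scipy.spatial.transform import Rotation as R
from plant import robot, optics, order, models
def snap(cam,fn=None):
    s=robot.state(); info=optics.camera_info(cam); p,d=optics.grab_frame(cam)
    if fn: cv2.imwrite('pics/'+fn,cv2.cvtColor(p,cv2.COLOR_RGB2BGR))
    return p,d,info,s
def ray(info,u,v):
    K=np.array([[info['fx'],0,info['cx']],[0,info['fy'],info['cy']],[0,0,1.]])
    n=cv2.undistortPoints(np.array([[[u,v]]],float),K,np.array([info['k1'],0,0,0,0.]))[0,0]
    return np.array([n[0],-n[1],-1.])
def at_z(info,u,v,z):
    T=np.array(info['cam_to_world']); d=T[:3,:3]@ray(info,u,v); o=T[:3,3]
    return o+d*(z-o[2])/d[2]
def deproj(info,u,v,dep):
    T=np.array(info['cam_to_world']); return T[:3,:3]@(ray(info,u,v)*dep)+T[:3,3]
def cloud(info,d,mask):
    vs,us=np.nonzero(mask&(d>0)); K=np.array([[info['fx'],0,info['cx']],[0,info['fy'],info['cy']],[0,0,1.]])
    n=cv2.undistortPoints(np.stack([us,vs],1).astype(float)[:,None],K,np.array([info['k1'],0,0,0,0.]))[:,0]
    D=d[vs,us]; T=np.array(info['cam_to_world'])
    return (np.stack([n[:,0]*D,-n[:,1]*D,-D],1))@T[:3,:3].T+T[:3,3]
E
python3 - <<'E'
from h import *
np.set_printoptions(precision=2,suppress=True)
s=robot.state();print(s)
for c in ['top','side','wrist']:
    p,d,i,_=snap(c,c+'0.png'); print(c,i)
    for n in ['key_grip','plug_grip','port_mouth','blank_knob','rack','gauge','coupling','sealant','driver','spanner']:
        try:print(n,[(np.round(r['point']),round(r['score'],2)) for r in models.pinpoint(n,c)][:3])
        except Exception as e: print(n,e)
E
```

```text
pics
{'clock': 0.0, 'q': array([-1.31,  0.44,  0.02,  1.57, -0.01,  1.13, -0.08]), 'dq': array([-0.,  0., -0., -0.,  0., -0., -0.]), 'joint_torque': array([ -0.  , -67.05,   1.02, -31.62,   0.02,   0.01,  -0.  ]), 'tool_pos': array([224.62, 582.7 , 230.51]), 'tool_rot': array([-0.94,  1.36,  0.93]), 'ft_force': array([ 0.07, -1.67,  0.18]), 'ft_torque': array([-0.05, -0.01,  0.  ]), 'width': 85.68067302738865}
top {'fx': 559.0722332388729, 'fy': 559.0722332388729, 'cx': 326.1543268069824, 'cy': 236.35877582565828, 'k1': 0.04063642794840103, 'cam_to_world': array([[   0.02,    1.  ,   -0.06,  483.71],
       [  -1.  ,    0.02,    0.01,  118.67],
       [   0.01,    0.06,    1.  , 1387.72],
       [   0.  ,    0.  ,    0.  ,    1.  ]])}
key_grip [(array([373., 226.]), 0.6), (array([429., 337.]), 0.43), (array([376., 304.]), 0.39)]
plug_grip [(array([270., 282.]), 0.83), (array([188., 274.]), 0.37)]
port_mouth [(array([488., 268.]), 0.89)]
blank_knob [(array([256., 241.]), 0.59)]
rack [(array([265., 264.]), 0.62), (array([271., 283.]), 0.49)]
gauge [(array([421., 250.]), 0.52)]
coupling
[... 881 characters left out ...]
 [(array([310., 331.]), 0.75), (array([371., 246.]), 0.43)]
coupling [(array([264., 256.]), 0.6)]
sealant [(array([371., 242.]), 0.94)]
driver [(array([403., 287.]), 0.91)]
spanner [(array([327., 252.]), 0.72), (array([246., 196.]), 0.62)]
wrist {'fx': 430.2904424223574, 'fy': 430.2904424223574, 'cx': 311.05787447987444, 'cy': 237.78263488427274, 'k1': -0.045728028768632495, 'cam_to_world': array([[  0.36,  -0.89,  -0.29, 150.22],
       [  0.93,   0.34,   0.11, 611.66],
       [ -0.  ,  -0.31,   0.95, 373.63],
       [  0.  ,   0.  ,   0.  ,   1.  ]])}
key_grip []
plug_grip []
port_mouth []
blank_knob []
rack []
gauge []
coupling []
sealant []
driver []
spanner [(array([274., 442.]), 0.57)]
```

View pics/top0.png

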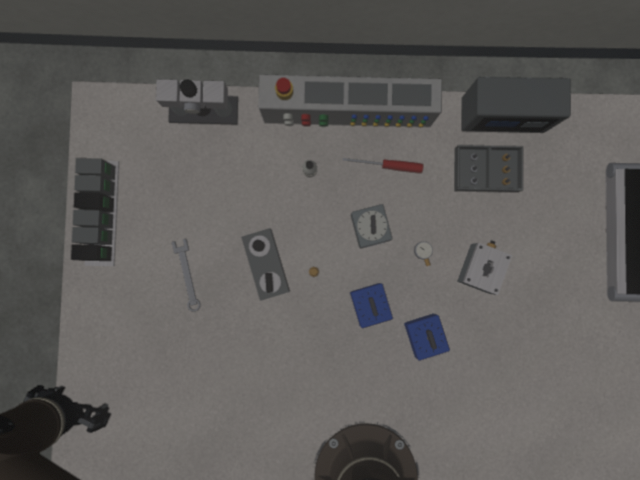

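View pics/side0.png

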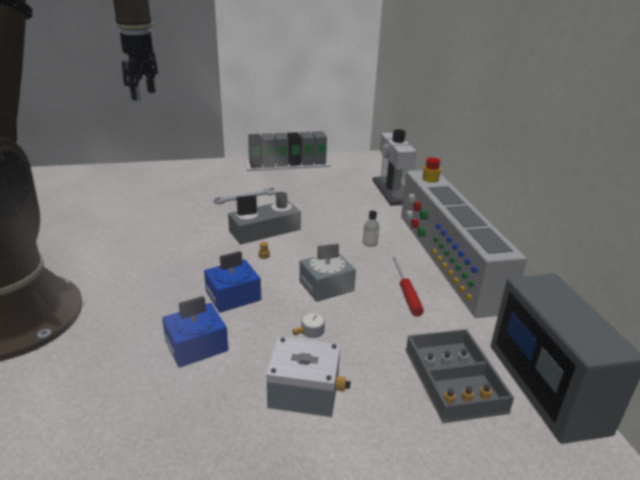

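The top view shows the grey timer with its key at (373,226), and two blue look-alikes at (371,304) and (428,337). The rack has the bar-handled plug at (270,282) and the blank at (258,243). The port is at (488,268). Next I'll get metric estimates.

```bash
python3 - <<'E'
from h import *
np.set_printoptions(precision=1,suppress=True)
p,d,i,s=snap('top')
cv2.imwrite('pics/topz.png',cv2.cvtColor(cv2.resize(p[190:320,230:530],None,fx=2.6,fy=2.6,interpolation=cv2.INTER_CUBIC),cv2.COLOR_RGB2BGR))
for n,(u,v),z in [('key',(373,226),87),('plug',(270,282),82),('port',(488,268),70),('blank',(257,242),80),('gauge',(421,250),20),('coup',(315,272),30),('seal',(311,169),60)]:
    print(n,at_z(i,u,v,z),deproj(i,u,v,d[int(v),int(u)]))
def bar(zlo,zhi,u0,v0,r=22):
    m=np.zeros(d.shape,bool); m[v0-r:v0+r,u0-r:u0+r]=1
    c=cloud(i,d,m); c=c[(c[:,2]>zlo)&(c[:,2]<zhi)]
    if len(c)<5: print('few',len(c)); return
    (cx,cy),(w,h),a=cv2.minAreaRect(c[:,:2].astype(np.float32))
    e=np.linalg.eigh(np.cov(c[:,:2].T)); v=e[1][:,1]
    print(len(c),c.mean(0),np.median(c[:,2]),(cx,cy),(w,h),a,'ang',np.degrees(np.arctan2(v[1],v[0]))%180)
bar(80,110,373,226); bar(85,120,270,282,18)
E
```

```text
key [594.5  -2.9  87. ] [593.8  -2.2  95.1]
plug [459.1 234.1  82. ] [459.5 232.3 103.1]
port [ 502.7 -276.5   70. ] [ 503.1 -284.8   42.5]
blank [551.6 267.3  80. ] [550.9 265.7  93.7]
gauge [ 543.8 -127.7   20. ] [ 543.7 -127.1   23.1]
coup [484.5 130.6  30. ] [484.5 130.6  34.5]
seal [730.5 145.4  60. ] [730.  145.4  62.8]
92 [598.4  -2.4  98.1] 99.45330944204204 (598.1806030273438, -3.1015806198120117) (41.94630813598633, 10.204269409179688) 4.146275043487549 ang 4.382355481604748
131 [458.  235.4 101.3] 101.64373336413087 (458.2816162109375, 235.78518676757812) (44.15290832519531, 13.956153869628906) 5.782934188842773 ang 5.497432315071734
```

View pics/topz.png

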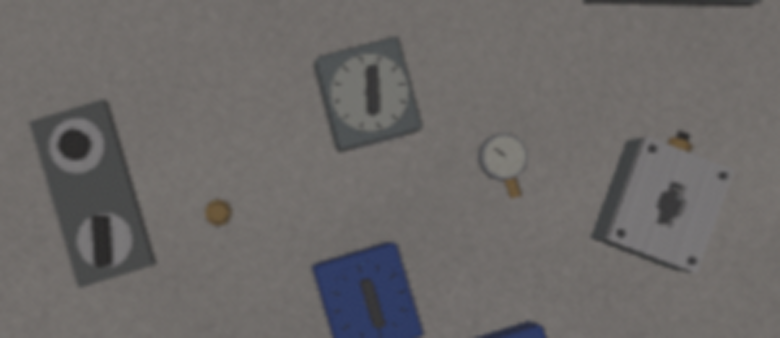

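```bash
cat >> h.py <<'E'
def tgt(pos,yaw):
    """row for TCP target pos mm, tool down, tool z (jaw dir) at world yaw deg (choose nearest/given)"""
    s=robot.state(); R0=R.from_rotvec(s['tool_rot'])
    z=np.array([np.cos(np.radians(yaw)),np.sin(np.radians(yaw)),0]); x=np.array([0,0,-1.]); y=np.cross(z,x)
    R1=R.from_matrix(np.stack([x,y,z],1))
    t=R0.inv().apply(np.array(pos)-s['tool_pos'])/1000
    r=np.degrees((R0.inv()*R1).as_rotvec())
    return np.round(np.r_[t,r],4)
def rep():
    s=robot.state(); M=R.from_rotvec(s['tool_rot']).as_matrix()
    print('t %.2f q'%s['clock'],np.round(s['q'],3),'pos',np.round(s['tool_pos'],1),'jawyaw %.1f'%np.degrees(np.arctan2(M[1,2],M[0,2])),'tilt %.1f'%np.degrees(np.arccos(-M[2,0])),'F',np.round(s['ft_force'],1),'T',np.round(s['ft_torque'],2),'w %.1f'%s['width'])
E
python3 - <<'E'
from h import *
rep()
print(tgt([560,-3,240],94),tgt([560,-3,240],-86))
E
```

```text
t 1.70 q [-1.306  0.435  0.025  1.573 -0.012  1.134 -0.075] pos [224.7 583.2 231.3] jawyaw 68.9 tilt 0.0 F [ 0.  -0.2  0.7] T [-0.01  0.02  0.03] w 85.2
[-8.70000e-03 -5.23600e-01 -4.26400e-01 -2.50773e+01  6.00000e-04
  4.00000e-04] [-8.700000e-03 -5.236000e-01 -4.264000e-01  1.549227e+02  5.000000e-04
 -9.000000e-04]
```

```bash
python3 - <<'E'
from h import *
print(tgt([598,-3,225],94))
E
```

```text
[ 6.30000e-03 -5.59100e-01 -4.12800e-01 -2.50773e+01  6.00000e-04
  4.00000e-04]
```

Emit:
arm_command:
  increments:
    - [0.006,-0.559,-0.413,-25.08,0,0,-1]
    - [0.006,-0.559,-0.413,-25.08,0,0,-1]
    - [0.006,-0.559,-0.413,-25.08,0,0,-1]
    - [0.006,-0.559,-0.413,-25.08,0,0,-1]
    - [0.006,-0.559,-0.413,-25.08,0,0,-1]
    - [0.006,-0.559,-0.413,-25.08,0,0,-1]
    - [0.006,-0.559,-0.413,-25.08,0,0,-1]
    - [0.006,-0.559,-0.413,-25.08,0,0,-1]
    - [0.006,-0.559,-0.413,-25.08,0,0,-1]
    - [0.006,-0.559,-0.413,-25.08,0,0,-1]

```text
clock: 2.53
tool_pos: [449.2, 229.8, 228.1]
tool_rot: [-1.26, 1.174, 1.26]
ft_force: [1.1, 0.2, 0.2]
width: 85.3
```

```bash
python3 - <<'E'
from h import *
rep();print(tgt([598,-3,225],94))
E
```

```text
t 2.53 q [-0.648  0.241  0.085  1.872 -0.024  1.029  1.087] pos [449.2 229.8 228.1] jawyaw 94.0 tilt 0.0 F [1.1 0.2 0.2] T [ 0.04 -0.07 -0.06] w 85.3
[ 0.003  -0.1322 -0.2426  0.0074  0.0296  0.0398]
```

```bash
cat >> h.py <<'E'
def bar(c,zlo,zhi):
    c=c[(c[:,2]>zlo)&(c[:,2]<zhi)]
    if len(c)<5: print('few',len(c)); return c
    (cx,cy),(w,h),a=cv2.minAreaRect(c[:,:2].astype(np.float32))
    e=np.linalg.eigh(np.cov(c[:,:2].T)); v=e[1][:,1]
    print(len(c),'mean',c.mean(0),'zmed',np.median(c[:,2]),'rect',(cx,cy),(w,h),a,'ang',np.degrees(np.arctan2(v[1],v[0]))%180)
    return c
E
python3 - <<'E'
from h import *
np.set_printoptions(precision=1,suppress=True)
p,d,i,s=snap('wrist','w1.png'); rep()
i=optics.camera_info('wrist')
for r in models.pinpoint('plug_grip','wrist'): print(r, at_z(i,*r['point'],82))
m=models.outline_of('plug_grip','wrist')
c=cloud(i,d,np.ones(d.shape,bool)); c=c[np.hypot(c[:,0]-458,c[:,1]-235)<35]
c=bar(c,90,115)
print(optics.camera_info('wrist')['cam_to_world'])
E
```

```text
t 2.58 q [-0.6  0.2  0.1  1.9 -0.   1.   1.1] pos [454.1 221.  228.1] jawyaw 93.4 tilt 0.3 F [ 4.2 -8.6 -0.3] T [-0.4 -0.3 -0.1] w 85.0
{'point': [321.0, 230.2], 'score': 0.88} [462.7 227.8  82. ]
{'point': [319.0, 208.9], 'score': 0.18} [447.5 225.4  82. ]
1437 mean [461.7 228.5 100.9] zmed 101.27923753928519 rect (463.47174072265625, 228.5850067138672) (45.639583587646484, 13.931658744812012) 4.326179504394531 ang 4.854855513239556
[[ -0.1  -0.9  -0.3 370.5]
 [  1.   -0.1  -0.  223.1]
 [ -0.   -0.3   1.  370.2]
 [  0.    0.    0.    1. ]]
```

View pics/w1.png

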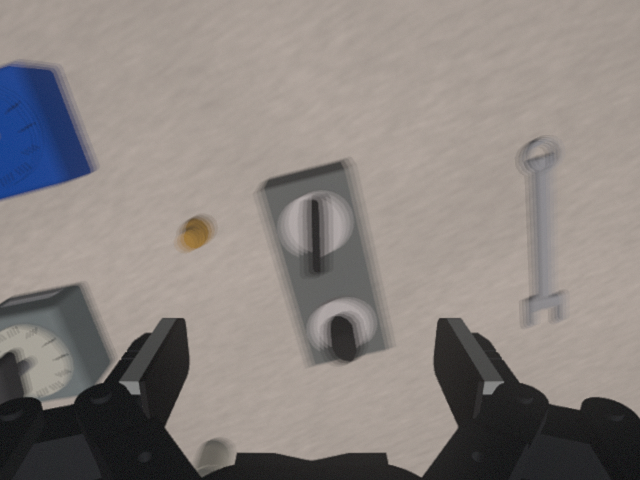

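The wrist image shows the plug bar at about (316,236), but the picture is blurred by motion. I'll carry on to the key.

```bash
python3 - <<'E'
from h import *
rep();print(tgt([598,-3,225],94))
E
```

```text
t 2.68 q [-0.647  0.241  0.088  1.871 -0.023  1.03   1.083] pos [450.4 228.1 228. ] jawyaw 93.6 tilt 0.1 F [-0.3  1.6 -0.3] T [ 0.05  0.03 -0.03] w 85.2
[ 0.0033 -0.1329 -0.2399 -0.4122 -0.0469  0.0559]
```

Emit:
arm_command:
  increments:
    - [0.003,-0.133,-0.24,-0.4,0,0,-1]
    - [0.003,-0.133,-0.24,-0.4,0,0,-1]
    - [0.003,-0.133,-0.24,-0.4,0,0,-1]
    - [0.003,-0.133,-0.24,-0.4,0,0,-1]
    - [0.003,-0.133,-0.24,-0.4,0,0,-1]
    - [0.003,-0.133,-0.24,-0.4,0,0,-1]
    - [0.003,-0.133,-0.24,-0.4,0,0,-1]
    - [0.003,-0.133,-0.24,-0.4,0,0,-1]
    - [0.003,-0.133,-0.24,-0.4,0,0,-1]
    - [0.003,-0.133,-0.24,-0.4,0,0,-1]

```text
clock: 3.52
tool_pos: [597.8, -1.2, 225.0]
tool_rot: [-1.261, 1.174, 1.262]
ft_force: [-0.5, 0.4, 0.3]
width: 85.5
```

```bash
python3 - <<'E'
from h import *
np.set_printoptions(precision=1,suppress=True)
rep(); i=optics.camera_info('wrist'); p,d,_,s=snap('wrist','w2.png'); rep()
for r in models.pinpoint('key_grip','wrist'): print(r, at_z(i,*r['point'],87))
a=cloud(i,d,np.ones(d.shape,bool)); c=a[np.hypot(a[:,0]-598,a[:,1]+3)<32]
c=bar(c,85,115)
c=a[np.hypot(a[:,0]-598,a[:,1]+3)<32]; c=c[(c[:,2]>50)&(c[:,2]<70)]; print('dial z',np.median(c[:,2]))
np.set_printoptions(precision=3); print(tgt([598,-3,70],94))
E
```

```text
t 3.52 q [-0.2  0.4  0.2  1.7 -0.1  1.1  1.6] pos [597.8  -1.2 225. ] jawyaw 94.1 tilt 0.0 F [-0.5  0.4  0.3] T [-0.  0. -0.] w 85.5
t 3.57 q [-0.2  0.4  0.2  1.7 -0.1  1.1  1.6] pos [597.6  -0.7 225.1] jawyaw 94.1 tilt 0.0 F [-0.1  0.8  0.5] T [ 0.  0. -0.] w 85.4
{'point': [313.4, 220.0], 'score': 0.91} [596.5   0.2  87. ]
1001 mean [596.8  -1.6  98.6] zmed 99.09867620104438 rect (598.46826171875, -1.5181808471679688) (43.132476806640625, 9.969573020935059) 3.597642421722412 ang 3.0444763670479347
dial z 57.63821922909739
[ 0.155 -0.    -0.002  0.164  0.017  0.035]
```

View pics/w2.png

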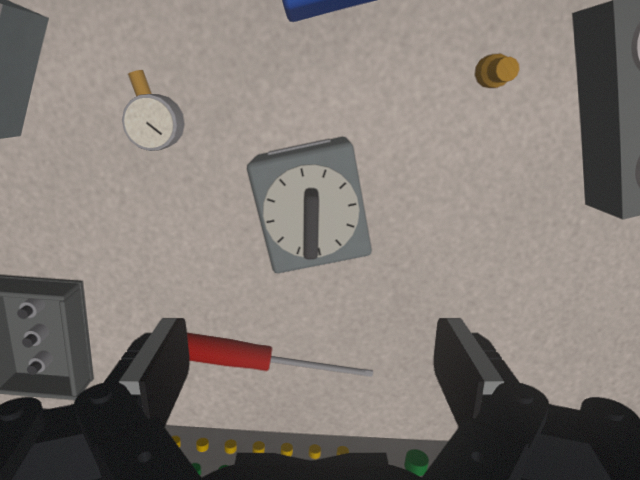

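The wrist view is sharp. The grey timer's key is at (312,222), which gives about (598.3,-1.8) at roughly 3.5°. I'll descend onto it.

Emit:
arm_command:
  increments:
    - [0.04,0,-0.001,0.4,0,0,-0.3]
    - [0.08,0,-0.001,0.4,0,0,-0.3]
    - [0.12,0,-0.001,0.4,0,0,-0.3]
    - [0.153,0,-0.001,0.4,0,0,-0.3]
    - [0.153,0,-0.001,0.4,0,0,-0.3]
    - [0.153,0,-0.001,0.4,0,0,-0.3]

```text
clock: 4.12
tool_pos: [596.5, -0.2, 71.6]
tool_rot: [-1.257, 1.178, 1.261]
ft_force: [0.8, -0.3, 1.0]
width: 55.7
```

```bash
python3 - <<'E'
from h import *
rep(); print(tgt([598.3,-1.8,71],93.5))
E
```

```text
t 4.12 q [-0.209  0.564  0.173  1.82  -0.134  0.772  1.672] pos [ 5.965e+02 -2.000e-01  7.160e+01] jawyaw 93.9 tilt 0.2 F [ 0.8 -0.3  1. ] T [ 0.04 -0.01 -0.01] w 55.7
[ 0.0006 -0.0017 -0.0017  0.3755  0.0391 -0.1616]
```

Emit:
arm_command:
  increments:
    - [0.0006,-0.0017,-0.0017,0.4,0,-0.2,-0.3]
    - [0.0006,-0.0017,-0.0017,0.4,0,-0.2,1]
    - [0.0006,-0.0017,-0.0017,0.4,0,-0.2,1]
    - [0.0006,-0.0017,-0.0017,0.4,0,-0.2,1]
    - [0.0006,-0.0017,-0.0017,0.4,0,-0.2,1]
    - [0.0006,-0.0017,-0.0017,0.4,0,-0.2,1]
    - [0.0006,-0.0017,-0.0017,0.4,0,-0.2,1]
  force: 50

```text
clock: 4.7
tool_pos: [599.0, -1.6, 72.3]
tool_rot: [-1.254, 1.177, 1.252]
ft_force: [-1.9, 0.4, 7.8]
width: 9.0
```

```bash
python3 - <<'E'
from h import *
rep()
E
```

```text
t 4.70 q [-0.208  0.564  0.175  1.818 -0.136  0.769  1.67 ] pos [599.   -1.6  72.3] jawyaw 93.5 tilt 0.2 F [-1.9  0.4  7.8] T [ 0.1   0.39 -0.07] w 9.0
```

Emit:
arm_command:
  increments:
    - [0,0,0,6.5,0,0,1]
    - [0,0,0,13,0,0,1]
    - [0,0,0,19.5,0,0,1]
    - [0,0,0,26,0,0,1]
    - [0,0,0,32.5,0,0,1]
    - [0,0,0,39,0,0,1]
    - [0,0,0,45.5,0,0,1]
    - [0,0,0,52,0,0,1]
    - [0,0,0,58.5,0,0,1]
    - [0,0,0,65,0,0,1]

```text
clock: 5.53
tool_pos: [599.4, -0.9, 72.5]
tool_rot: [-0.385, 1.533, 0.386]
ft_force: [1.8, 1.3, -5.6]
width: 9.2
```

```bash
python3 - <<'E'
from h import *
rep(); print(tgt([598.5,-1.8,72],-30))
E
```

```text
t 5.53 q [-0.421  0.601  0.491  1.836 -0.384  0.796  0.761] pos [599.4  -0.9  72.5] jawyaw 28.2 tilt 0.2 F [ 1.8  1.3 -5.6] T [ 0.13 -0.41  0.19] w 9.2
[ 5.00000e-04 -3.00000e-04 -1.20000e-03  5.82008e+01  1.92500e-01
 -1.13900e-01]
```

Emit:
arm_command:
  increments:
    - [0,0,0,6.5,0,0,1]
    - [0,0,0,13,0,0,1]
    - [0,0,0,19.5,0,0,1]
    - [0,0,0,26,0,0,1]
    - [0,0,0,32.5,0,0,1]
    - [0,0,0,39,0,0,1]
    - [0,0,0,45.5,0,0,1]
    - [0,0,0,52,0,0,1]
    - [0,0,0,58.5,0,0,1]
    - [0,0,0,65,0,0,1]

```text
clock: 6.37
tool_pos: [600.2, -0.9, 72.5]
tool_rot: [0.508, 1.507, -0.504]
ft_force: [4.3, -2.0, -8.7]
width: 9.3
```

```bash
python3 - <<'E'
from h import *
rep()
E
```

```text
t 6.37 q [-0.611  0.688  0.805  1.851 -0.639  0.877 -0.14 ] pos [600.2  -0.9  72.5] jawyaw -37.1 tilt 0.3 F [ 4.3 -2.  -8.7] T [-0.47 -0.79  0.18] w 9.3
```

Emit:
arm_command:
  increments:
    - [0,0,0,4,0,0,1]
    - [0,0,0,8,0,0,1]
    - [0,0,0,12,0,0,1]
    - [0,0,0,16,0,0,1]
    - [0,0,0,20,0,0,1]
    - [0,0,0,20,0,0,1]

```text
clock: 6.87
tool_pos: [600.3, -1.1, 72.5]
tool_rot: [0.78, 1.423, -0.776]
ft_force: [1.6, -1.7, -5.0]
width: 9.4
```

```bash
python3 - <<'E'
from h import *
rep()
E
```

```text
t 6.87 q [-0.66   0.726  0.899  1.854 -0.716  0.916 -0.42 ] pos [600.3  -1.1  72.5] jawyaw -57.2 tilt 0.3 F [ 1.6 -1.7 -5. ] T [-0.4  -0.27 -0.02] w 9.4
```

Emit:
arm_command:
  increments:
    - [0,0,0,3,0,0,1]
    - [0,0,0,6,0,0,1]
    - [0,0,0,9,0,0,1]
    - [0,0,0,12,0,0,1]

```text
clock: 7.2
tool_pos: [600.4, -1.3, 72.5]
tool_rot: [0.94, 1.355, -0.935]
ft_force: [1.7, -2.1, -5.0]
width: 9.3
```

```bash
python3 - <<'E'
from h import *
rep()
E
```

```text
t 7.20 q [-0.687  0.752  0.952  1.856 -0.76   0.941 -0.589] pos [600.4  -1.3  72.5] jawyaw -69.2 tilt 0.3 F [ 1.7 -2.1 -5. ] T [-0.54 -0.23  0.54] w 9.3
```

Emit:
arm_command:
  increments:
    - [0,0,0,2.5,0,0,1]
    - [0,0,0,5,0,0,1]
    - [0,0,0,5,0,0,1]
    - [0,0,0,5,0,0,1]

```text
clock: 7.53
tool_pos: [600.4, -1.3, 72.5]
tool_rot: [1.002, 1.325, -0.998]
ft_force: [1.0, -2.9, -4.3]
width: 9.2
```

```bash
python3 - <<'E'
from h import *
rep()
E
```

```text
t 7.53 q [-0.697  0.762  0.974  1.857 -0.778  0.952 -0.656] pos [600.4  -1.3  72.5] jawyaw -74.0 tilt 0.3 F [ 1.  -2.9 -4.3] T [-0.67 -0.09  0.95] w 9.2
```

The torque has climbed to 0.95 N·m, so the key is hard against its stop. I'll release it and lift.

Emit:
arm_command:
  increments:
    - [0,0,0,0,0,0,-0.3]
    - [0,0,0,0,0,0,-0.3]
    - [0,0,0,0,0,0,-0.3]
    - [-0.04,0,0,0,0,0,-0.3]
    - [-0.08,0,0,0,0,0,-0.3]
    - [-0.12,0,0,0,0,0,-0.3]
    - [-0.16,0,0,0,0,0,-0.3]
    - [-0.16,0,0,0,0,0,-0.3]

```text
clock: 8.2
tool_pos: [602.7, -3.1, 240.1]
tool_rot: [1.007, 1.316, -0.992]
ft_force: [1.3, -0.8, 0.8]
width: 55.4
```

```bash
python3 - <<'E'
from h import *
np.set_printoptions(precision=1,suppress=True)
rep(); i=optics.camera_info('wrist'); p,d,_,s=snap('wrist','w3.png'); rep()
a=cloud(i,d,np.ones(d.shape,bool)); c=a[np.hypot(a[:,0]-598,a[:,1]+3)<32]
c=bar(c,85,115)
np.set_printoptions(precision=3); print(tgt([458,235,215],95),tgt([458,235,215],-85))
E
```

```text
t 8.20 q [-0.8  0.6  1.2  1.7 -0.6  1.2 -0.8] pos [602.7  -3.1 240.1] jawyaw -74.0 tilt 0.9 F [ 1.3 -0.8  0.8] T [-0.  -0.1 -0. ] w 55.4
t 8.25 q [-0.8  0.6  1.2  1.7 -0.6  1.2 -0.8] pos [601.6  -2.2 236.8] jawyaw -74.0 tilt 0.7 F [-0.3  0.5 -0.5] T [-0.   0.  -0.1] w 55.2
930 mean [601.6  -1.4  98.4] zmed 99.07263542752318 rect (599.7871704101562, -1.9781265258789062) (44.236549377441406, 10.054206848144531) 23.638273239135742 ang 23.610161299119852
[   0.02    -0.073   -0.268 -168.964    1.001    0.121] [ 0.02  -0.073 -0.268 11.033  0.082 -0.677]
```

View pics/w3.png

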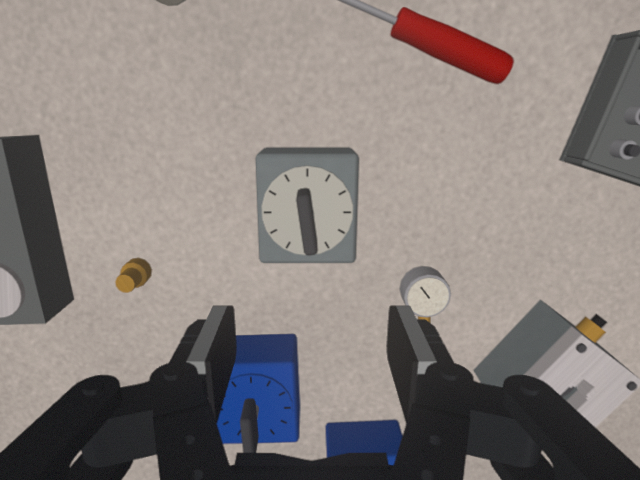

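The key now lies at 23.6°, so it has turned 160° clockwise. Against the timer box axes that reads close to 3.0 rad. Next I'll unwind the wrist while heading to the plug.

Emit:
arm_command:
  increments:
    - [0.001,-0.003,-0.011,-7,0,0,-0.3]
    - [0.002,-0.006,-0.022,-14,0,0,-0.3]
    - [0.003,-0.009,-0.034,-21,0,0,-0.3]
    - [0.003,-0.012,-0.045,-28,0,0,-0.3]
    - [0.004,-0.015,-0.056,-35,0,0,-0.3]
    - [0.005,-0.018,-0.067,-42,0,0,-0.3]
    - [0.006,-0.021,-0.078,-49,0,0,-0.3]
    - [0.007,-0.024,-0.089,-56,0,0,-0.3]
    - [0.008,-0.027,-0.1,-63,0,0,-0.3]
    - [0.008,-0.03,-0.112,-70,0,0,-0.3]

```text
clock: 9.08
tool_pos: [540.9, 97.7, 227.3]
tool_rot: [0.05, 1.56, -0.048]
ft_force: [0.6, 0.3, 0.6]
width: 55.6
```

```bash
python3 - <<'E'
from h import *
rep(); print(tgt([458,235,215],95))
E
```

```text
t 9.08 q [-0.902  0.387  0.859  1.821 -0.331  1.074  0.015] pos [540.9  97.7 227.3] jawyaw -3.6 tilt 0.6 F [0.6 0.3 0.6] T [ 0.03 -0.01 -0.01] w 55.6
[ 1.16000e-02  1.31800e-01 -9.15000e-02 -9.86125e+01  5.15900e-01
  4.42500e-01]
```

Emit:
arm_command:
  increments:
    - [0.001,0.013,-0.009,-7,0,0,-0.3]
    - [0.002,0.026,-0.018,-14,0.1,0.1,-0.3]
    - [0.003,0.04,-0.027,-21,0.1,0.1,-0.3]
    - [0.005,0.053,-0.037,-28,0.2,0.2,-0.3]
    - [0.006,0.066,-0.046,-35,0.3,0.2,-0.3]
    - [0.007,0.079,-0.055,-42,0.3,0.3,-0.3]
    - [0.008,0.092,-0.064,-49,0.4,0.3,-0.3]
    - [0.009,0.105,-0.073,-56,0.4,0.4,-0.3]
    - [0.01,0.118,-0.082,-63,0.5,0.4,-0.3]
    - [0.011,0.132,-0.091,-70,0.5,0.4,-0.3]

```text
clock: 9.92
tool_pos: [457.3, 235.5, 214.9]
tool_rot: [-0.903, 1.375, 0.907]
ft_force: [-0.2, 0.3, -0.2]
width: 55.4
```

```bash
python3 - <<'E'
from h import *
rep(); print(tgt([458,235,215],95))
E
```

```text
t 9.92 q [-0.995  0.286  0.53   1.894 -0.172  1.007  0.775] pos [457.3 235.5 214.9] jawyaw 66.7 tilt 0.1 F [-0.2  0.3 -0.2] T [ 0.02 -0.03  0.04] w 55.4
[-1.00000e-04 -8.00000e-04 -2.00000e-04 -2.82608e+01  9.53000e-02
 -1.02700e-01]
```

Emit:
arm_command:
  increments:
    - [0,0,0,-7,0,0,-0.3]
    - [0,0,0,-14,0,0,-0.3]
    - [0,-0.001,0,-21,0.1,-0.1,-0.3]
    - [0,-0.001,0,-28.2,0.1,-0.1,-0.3]
    - [0,-0.001,0,-28.2,0.1,-0.1,-0.3]
    - [0,-0.001,0,-28.2,0.1,-0.1,-0.3]

```text
clock: 10.42
tool_pos: [457.8, 234.9, 214.4]
tool_rot: [-1.269, 1.17, 1.27]
ft_force: [-0.3, -0.2, -0.5]
width: 55.4
```

```bash
python3 - <<'E'
from h import *
np.set_printoptions(precision=2,suppress=True)
rep(); i=optics.camera_info('wrist'); p,d,_,s=snap('wrist','w4.png'); rep()
for r in models.pinpoint('plug_grip','wrist'): print(r, at_z(i,*r['point'],82))
a=cloud(i,d,np.ones(d.shape,bool)); c=a[np.hypot(a[:,0]-458,a[:,1]-235)<32]
c=bar(c,90,115); c=a[np.hypot(a[:,0]-458,a[:,1]-235)<32]; c=c[(c[:,2]>45)&(c[:,2]<70)]; print('flange z',np.median(c[:,2]))
E
```

```text
t 10.42 q [-0.92  0.28  0.43  1.89 -0.14  1.    1.22] pos [457.8 234.9 214.4] jawyaw 94.7 tilt 0.1 F [-0.3 -0.2 -0.5] T [ 0.01 -0.02  0.02] w 55.4
t 10.47 q [-0.92  0.28  0.43  1.89 -0.14  1.    1.22] pos [457.9 234.9 214.5] jawyaw 94.7 tilt 0.1 F [ 0.5 -0.2  0.3] T [-0.    0.01 -0.03] w 55.6
{'point': [316.1, 230.1], 'score': 0.58} [461.6  238.42  82.  ]
1596 mean [456.46 237.92 100.87] zmed 101.26141552432543 rect (458.2802734375, 237.97317504882812) (45.548370361328125, 13.82718276977539) 5.143539905548096 ang 5.557449536132594
flange z 54.575400081008695
```

View pics/w4.png

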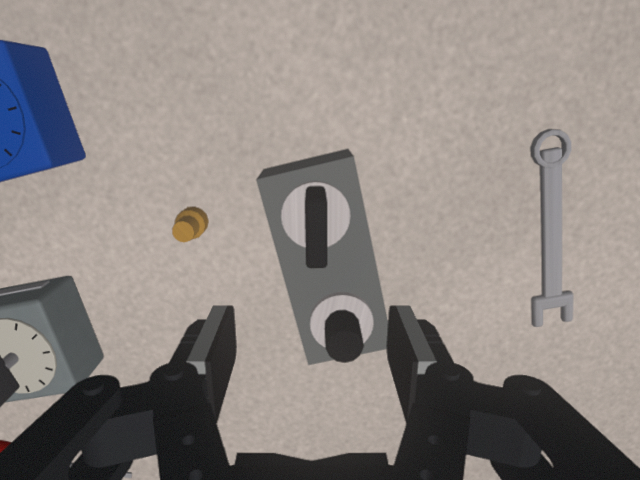

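The plug bar is at (316,228), which gives (458.3,237.7) at 5.3°. The blank knob is at (343,335). Descending.

```bash
python3 - <<'E'
from h import *
np.set_printoptions(precision=4,suppress=True)
rep(); print(tgt([458.5,237.4,64],95.3))
E
```

```text
t 10.52 q [-0.918  0.279  0.429  1.888 -0.136  1.005  1.224] pos [458.  234.9 214.6] jawyaw 94.7 tilt 0.0 F [-0.   0.4 -0.8] T [-0.   -0.01  0.06] w 55.4
[ 0.1506 -0.0009  0.0024 -0.5911 -0.0096 -0.0405]
```

Emit:
arm_command:
  increments:
    - [0.03,-0.001,0.0024,-0.6,0,0,-0.3]
    - [0.07,-0.001,0.0024,-0.6,0,0,-0.3]
    - [0.11,-0.001,0.0024,-0.6,0,0,-0.3]
    - [0.14,-0.001,0.0024,-0.6,0,0,-0.3]
    - [0.1505,-0.001,0.0024,-0.6,0,0,-0.3]
    - [0.1505,-0.001,0.0024,-0.6,0,0,-0.3]
    - [0.1505,-0.001,0.0024,-0.6,0,0,-0.3]

```text
clock: 11.1
tool_pos: [459.1, 237.4, 64.7]
tool_rot: [-1.276, 1.165, 1.276]
ft_force: [0.5, 0.1, 1.4]
width: 55.6
```

```bash
python3 - <<'E'
from h import *
np.set_printoptions(precision=4,suppress=True)
rep(); print(tgt([458.5,237.4,64],95.3))
E
```

```text
t 11.10 q [-0.84   0.486  0.35   2.035 -0.263  0.663  1.343] pos [459.1 237.4  64.7] jawyaw 95.2 tilt 0.0 F [0.5 0.1 1.4] T [ 0.03  0.03 -0.01] w 55.6
[ 0.0007  0.0006  0.     -0.076  -0.0235 -0.0349]
```

Emit:
arm_command:
  increments:
    - [0.0005,0.0005,0,0,0,0,1]
    - [0.0005,0.0005,0,0,0,0,1]
    - [0.0005,0.0005,0,0,0,0,1]
    - [0.0005,0.0005,0,0,0,0,1]
    - [0.0005,0.0005,0,0,0,0,1]
    - [0.0005,0.0005,0,0,0,0,1]
  force: 60

```text
clock: 11.6
tool_pos: [459.4, 238.0, 65.6]
tool_rot: [-1.276, 1.163, 1.276]
ft_force: [-1.6, -0.2, 9.6]
width: 13.5
```

```bash
python3 - <<'E'
from h import *
np.set_printoptions(precision=4,suppress=True)
rep(); s=robot.state();p=s['tool_pos'].copy(); p[2]+=70; print(tgt(p,95.3))
E
```

```text
t 11.60 q [-0.841  0.484  0.35   2.035 -0.264  0.663  1.343] pos [459.4 238.   65.6] jawyaw 95.2 tilt 0.1 F [-1.6 -0.2  9.6] T [-0.19  0.27 -0.06] w 13.5
[-0.07   -0.0001  0.0001 -0.0863  0.065   0.075 ]
```

Gripped, with an opening of 13.5 mm. Lifting.

Emit:
arm_command:
  increments:
    - [-0.02,0,0,0,0,0,1]
    - [-0.05,0,0,0,0,0,1]
    - [-0.08,0,0,0,0,0,1]
    - [-0.11,0,0,0,0,0,1]
    - [-0.14,0,0,0,0,0,1]
    - [-0.165,0,0,0,0,0,1]
    - [-0.165,0,0,0,0,0,1]

```text
clock: 12.18
tool_pos: [461.6, 238.8, 236.1]
tool_rot: [-1.275, 1.154, 1.272]
ft_force: [1.4, 0.2, -1.2]
width: 13.1
```

```bash
python3 - <<'E'
from h import *
np.set_printoptions(precision=4,suppress=True)
rep(); p,d,_,s=snap('wrist','w5.png'); print(tgt([557,-305,230],65))
E
```

```text
t 12.18 q [-0.932  0.258  0.443  1.856 -0.129  1.045  1.223] pos [461.6 238.8 236.1] jawyaw 95.2 tilt 0.6 F [ 1.4  0.2 -1.2] T [ 0.04 -0.07 -0.02] w 13.1
[ 0.0014 -0.0466 -0.5501 30.2123  0.3546  0.2773]
```

View pics/w5.png

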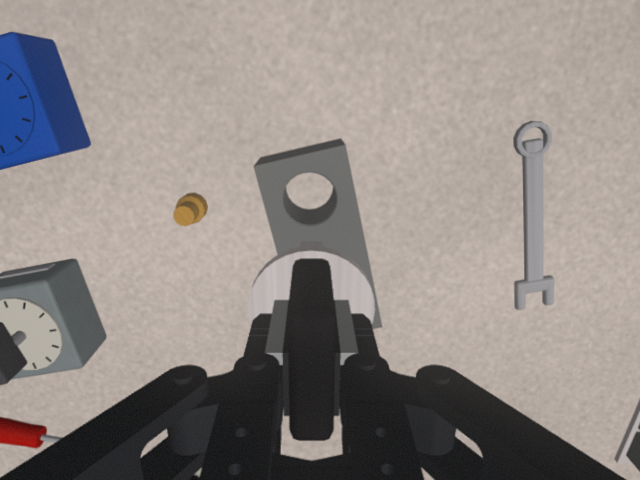

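The plug hangs upright in the fingers, with the bar along image column 312. The hole at (310,198) is empty and the blank is hidden behind the plug. Next, on to the port.

Emit:
arm_command:
  increments:
    - [0.001,-0.047,-0.55,30.2,0.35,0.28,1]
    - [0.001,-0.047,-0.55,30.2,0.35,0.28,1]
    - [0.001,-0.047,-0.55,30.2,0.35,0.28,1]
    - [0.001,-0.047,-0.55,30.2,0.35,0.28,1]
    - [0.001,-0.047,-0.55,30.2,0.35,0.28,1]
    - [0.001,-0.047,-0.55,30.2,0.35,0.28,1]
    - [0.001,-0.047,-0.55,30.2,0.35,0.28,1]
    - [0.001,-0.047,-0.55,30.2,0.35,0.28,1]
    - [0.001,-0.047,-0.55,30.2,0.35,0.28,1]
    - [0.001,-0.047,-0.55,30.2,0.35,0.28,1]

```text
clock: 13.07
tool_pos: [532.7, -173.9, 229.5]
tool_rot: [-0.882, 1.385, 0.883]
ft_force: [0.8, 0.1, -1.3]
width: 13.5
```

```bash
python3 - <<'E'
from h import *
np.set_printoptions(precision=4,suppress=True)
rep();  print(tgt([557,-305,230],65))
E
```

```text
t 13.07 q [-0.283  0.376  0.69   1.775 -0.267  1.088  1.634] pos [ 532.7 -173.9  229.5] jawyaw 65.0 tilt 0.1 F [ 0.8  0.1 -1.3] T [-0.02 -0.1  -0.02] w 13.5
[-0.0006 -0.0774 -0.1086  0.025   0.0016 -0.0771]
```

Emit:
arm_command:
  increments:
    - [-0.0006,-0.077,-0.1086,0,0,0,1]
    - [-0.0006,-0.077,-0.1086,0,0,0,1]
    - [-0.0006,-0.077,-0.1086,0,0,0,1]
    - [-0.0006,-0.077,-0.1086,0,0,0,1]
    - [-0.0006,-0.077,-0.1086,0,0,0,1]
    - [-0.0006,-0.077,-0.1086,0,0,0,1]
    - [-0.0006,-0.077,-0.1086,0,0,0,1]

```text
clock: 13.65
tool_pos: [556.5, -303.3, 229.1]
tool_rot: [-0.881, 1.385, 0.886]
ft_force: [0.1, 0.5, -2.7]
width: 13.6
```

```bash
python3 - <<'E'
from h import *
np.set_printoptions(precision=2,suppress=True)
rep(); i=optics.camera_info('wrist'); p,d,_,s=snap('wrist','w6.png'); rep()
for r in models.pinpoint('port_mouth','wrist'): print(r, at_z(i,*r['point'],70))
np.savez('w6.npz',p=p,d=d,T=i['cam_to_world'])
E
```

```text
t 13.65 q [-0.03  0.51  0.68  1.59 -0.34  1.17  1.86] pos [ 556.5 -303.3  229.1] jawyaw 65.1 tilt 0.2 F [ 0.1  0.5 -2.7] T [ 0.03 -0.02  0.05] w 13.6
t 13.70 q [-0.03  0.51  0.68  1.59 -0.34  1.17  1.86] pos [ 556.7 -303.   229.4] jawyaw 65.1 tilt 0.2 F [ 0.5  0.5 -2.2] T [ 0.   -0.05 -0.  ] w 13.4
{'point': [315.9, 132.4], 'score': 0.72} [ 505.4  -276.16   70.  ]
{'point': [490.8, 95.1], 'score': 0.69} [ 532.11 -158.72   70.  ]
```

View pics/w6.png

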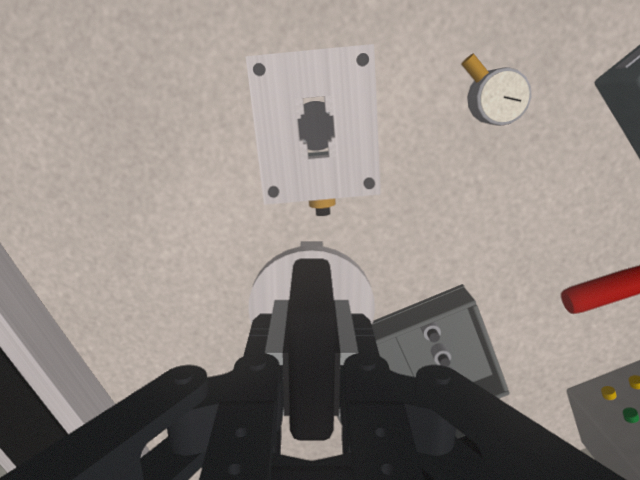

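The port is at (316,127), with its slots nearly parallel to the bar. I'll rectify the plate for exact numbers.

```bash
python3 - <<'E'
from h import *
np.set_printoptions(precision=2,suppress=True)
z=np.load('w6.npz'); i=optics.camera_info('wrist'); T=z['T']
K=np.array([[i['fx'],0,i['cx']],[0,i['fy'],i['cy']],[0,0,1.]]); dist=np.array([i['k1'],0,0,0,0.])
# ortho: col=(−y), row=−x  around (505,-277), 0.2mm/px
n=600; g=np.arange(n)*0.2-60
C,Rr=np.meshgrid(g,g); X=505-Rr; Y=-277-C
P=np.stack([X.ravel(),Y.ravel(),np.full(X.size,70.)],1); Pc=(P-T[:3,3])@T[:3,:3]
Pc=Pc*np.array([1,-1,-1]); uv,_=cv2.projectPoints(Pc,np.zeros(3),np.zeros(3),K,dist); uv=uv.reshape(n,n,2).astype(np.float32)
o=cv2.remap(z['p'],uv[...,0],uv[...,1],cv2.INTER_LINEAR); dd=cv2.remap(z['d'],uv[...,0],uv[...,1],cv2.INTER_NEAREST)
cv2.imwrite('pics/o6.png',cv2.cvtColor(o,cv2.COLOR_RGB2BGR))
# plate by depth
c=cloud(i,z['d'],np.ones((480,640),bool)); 
T0=T
a=None
vs,us=np.nonzero(z['d']>0)
nn=cv2.undistortPoints(np.stack([us,vs],1).astype(float)[:,None],K,dist)[:,0]; D=z['d'][vs,us]
c=np.stack([nn[:,0]*D,-nn[:,1]*D,-D],1)@T[:3,:3].T+T[:3,3]
c=c[np.hypot(c[:,0]-505,c[:,1]+277)<70]; pl=c[np.abs(c[:,2]-70)<4]
print('platez',np.median(pl[:,2]),cv2.minAreaRect(pl[:,:2].astype(np.float32)))
ho=c[(c[:,2]<64)&(np.hypot(c[:,0]-505,c[:,1]+277)<25)]; print(len(ho),cv2.minAreaRect(ho[:,:2].astype(np.float32)))
gr=cv2.cvtColor(o,cv2.COLOR_RGB2GRAY); m=((gr<110)&(np.hypot(C,Rr)<28)).astype(np.uint8)
print(gr[100,300],gr[300,300])
cn=max(cv2.findContours(m,0,2)[0],key=cv2.contourArea); r=cv2.minAreaRect(cn); print(r)
cx,cy=r[0]; print('centre',505-(cy*.2-60),-277-(cx*.2-60),np.array(r[1])*.2)
E
```

```text
platez 69.71802691887581 ((502.5368957519531, -275.0626220703125), (84.15828704833984, 100.25819396972656), 70.35181427001953)
1624 ((503.9848937988281, -275.6641540527344), (24.963844299316406, 44.60709762573242), 69.5208740234375)
189 85
((287.1792907714844, 319.176513671875), (118.28987884521484, 162.3103790283203), 19.536653518676758)
centre 501.164697265625 -274.43585815429685 [23.66 32.46]
```

View pics/o6.png

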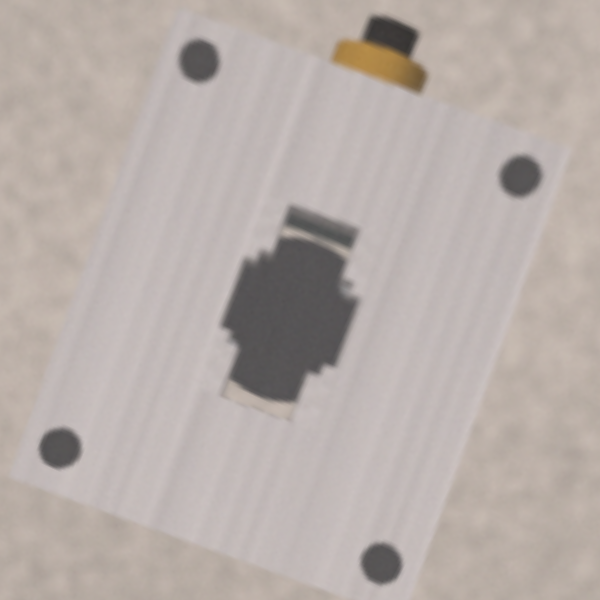

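```bash
python3 - <<'E'
from h import *
np.set_printoptions(precision=2,suppress=True)
z=np.load('w6.npz'); i=optics.camera_info('wrist'); i=dict(i,cam_to_world=z['T']); s=robot.state(); rep()
c=cloud(i,z['d'],np.ones((480,640),bool)); M=R.from_rotvec(s['tool_rot']).as_matrix()
t=(c-s['tool_pos'])@M
t=t[(np.abs(t[:,2])<28)&(np.abs(t[:,1])<30)&(t[:,0]>-50)&(t[:,0]<45)]
b=t[(np.abs(t[:,2])<9)&(t[:,0]<-30)]; print('bartop x',np.median(b[:,0]),b.min(0),b.max(0),cv2.minAreaRect(b[:,1:].astype(np.float32)))
f=t[(t[:,0]>2)]; print('flange',len(f),np.median(f[:,0]),f.min(0),f.max(0))
h=np.histogram(t[:,0],bins=np.arange(-50,46,4)); print(h[0])
fl=t[(t[:,0]>5)&(t[:,0]<16)]
# circle fit on outer edge of flange points (r max per angle)
A=np.c_[2*fl[:,1],2*fl[:,2],np.ones(len(fl))]
ch=cv2.convexHull(fl[:,1:].astype(np.float32))[:,0]; print(cv2.minEnclosingCircle(fl[:,1:].astype(np.float32)), fl[:,1].max(),fl[:,2].min(),fl[:,2].max())
E
```

```text
t 13.75 q [-0.03  0.51  0.68  1.59 -0.34  1.17  1.86] pos [ 556.9 -302.9  229.6] jawyaw 65.2 tilt 0.1 F [-0.2  0.2 -0.1] T [ 0.03  0.06 -0.05] w 13.2
bartop x -35.2554474365163 [-49.97 -22.12  -9.  ] [-30.    24.08   9.  ] ((1.013101577758789, -0.16770648956298828), (46.19361877441406, 17.973556518554688), 0.9041182398796082)
flange 4620 10.677020081185617 [  2.    -5.89 -25.52] [43.52 26.06 24.06]
[1654 1643  616 6336 1238  856  761  705  644  579  510  325  147  158
  616 3520  223    0    0    0    0   34   58]
((1.0794501304626465, -0.8466957807540894), 25.03080177307129) 26.056385668970645 -25.520894602311888 24.05810192688031
```

```bash
python3 - <<'E'
from h import *
np.set_printoptions(precision=4,suppress=True)
print(tgt([503.6,-275.2,135],70.35))
E
```

```text
[ 0.0948  0.0598  0.0027 -5.1997  0.0634 -0.1277]
```

Emit:
arm_command:
  increments:
    - [0.0,0.03,0.0015,-2.6,0,0,1]
    - [0.015,0.06,0.0027,-5.2,0.06,-0.13,1]
    - [0.035,0.06,0.0027,-5.2,0.06,-0.13,1]
    - [0.065,0.06,0.0027,-5.2,0.06,-0.13,1]
    - [0.085,0.06,0.0027,-5.2,0.06,-0.13,1]
    - [0.095,0.06,0.0027,-5.2,0.06,-0.13,1]
    - [0.095,0.06,0.0027,-5.2,0.06,-0.13,1]

```text
clock: 14.33
tool_pos: [502.6, -273.2, 133.0]
tool_rot: [-0.952, 1.353, 0.957]
ft_force: [-0.2, 0.3, -0.8]
width: 13.1
```

```bash
python3 - <<'E'
from h import *
np.set_printoptions(precision=4,suppress=True)
rep(); snap('side','s7.png'); rep(); print(tgt([503.6,-275.2,104],70.35)); 
p=cv2.imread('pics/s7.png'); cv2.imwrite('pics/s7z.png',cv2.resize(p[230:430,200:420],None,fx=3,fy=3))
E
```

```text
t 14.33 q [-0.028  0.503  0.617  1.854 -0.364  0.902  1.991] pos [ 502.6 -273.2  133. ] jawyaw 70.4 tilt 0.2 F [-0.2  0.3 -0.8] T [ 0.02  0.   -0.02] w 13.1
t 14.38 q [-0.028  0.502  0.619  1.852 -0.363  0.903  1.99 ] pos [ 503.3 -274.1  134.5] jawyaw 70.4 tilt 0.1 F [ 0.2 -0.  -1.1] T [-0.05  0.01  0.01] w 13.4
[ 0.0305 -0.0007 -0.0009  0.0669  0.0154 -0.0798]
```

View pics/s7z.png

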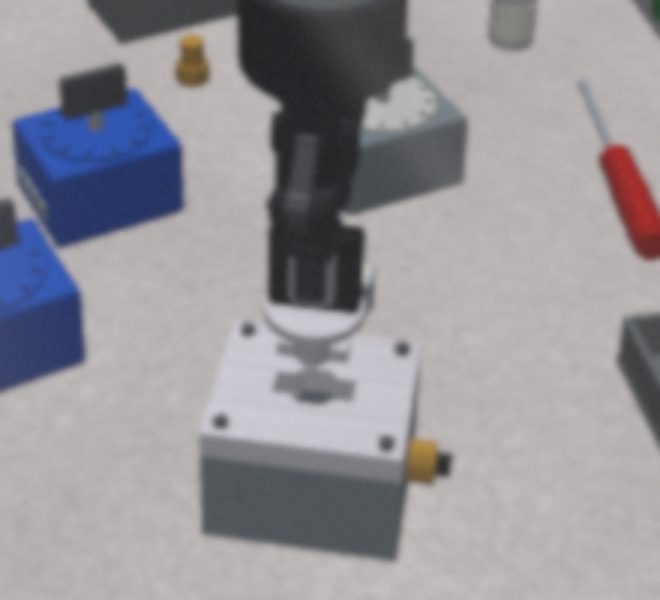

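In the side view the foot is straight over the port, with the lugs in line with the slots. Descending slowly.

Emit:
arm_command:
  increments:
    - [0.0,-0.0007,-0.0009,0,0,0,1]
    - [0.008,-0.0007,-0.0009,0,0,0,1]
    - [0.014,-0.0007,-0.0009,0,0,0,1]
    - [0.02,-0.0007,-0.0009,0,0,0,1]
    - [0.026,-0.0007,-0.0009,0,0,0,1]
    - [0.0305,-0.0007,-0.0009,0,0,0,1]
    - [0.0305,-0.0007,-0.0009,0,0,0,1]

```text
clock: 14.97
tool_pos: [503.1, -274.8, 102.8]
tool_rot: [-0.952, 1.353, 0.956]
ft_force: [-0.1, -0.3, -2.9]
width: 13.3
```

```bash
python3 - <<'E'
from h import *
np.set_printoptions(precision=4,suppress=True)
rep(); print(tgt([503.6,-275.2,94],70.35)); 
E
```

```text
t 14.97 q [-0.005  0.543  0.592  1.878 -0.396  0.843  2.019] pos [ 503.1 -274.8  102.8] jawyaw 70.4 tilt 0.2 F [-0.1 -0.3 -2.9] T [-0.01  0.02 -0.02] w 13.3
[ 0.0088 -0.0007 -0.0002  0.0639  0.0208 -0.1791]
```

No contact force, and the foot is about 14 mm into the mouth. Continuing to the plunger and on to seating, then reading the force.

Emit:
arm_command:
  increments:
    - [0.003,-0.0005,0,0,0,0,1]
    - [0.006,-0.0005,0,0,0,0,1]
    - [0.009,-0.0005,0,0,0,-0.1,1]
    - [0.012,-0.0005,0,0,0,-0.1,1]
    - [0.0145,-0.0005,0,0,0,-0.1,1]
    - [0.0145,-0.0005,0,0,0,-0.1,1]

```text
clock: 15.47
tool_pos: [503.6, -275.1, 88.3]
tool_rot: [-0.953, 1.352, 0.955]
ft_force: [0.1, 1.9, 4.6]
width: 13.6
```

```bash
python3 - <<'E'
from h import *
np.set_printoptions(precision=4,suppress=True)
rep(); print(tgt([503.6,-275.2,86.5],70.35)); 
E
```

```text
t 15.47 q [ 0.006  0.562  0.578  1.89  -0.413  0.812  2.032] pos [ 503.6 -275.1   88.3] jawyaw 70.4 tilt 0.1 F [0.1 1.9 4.6] T [ 0.27  0.26 -0.02] w 13.6
[ 0.0018  0.     -0.0001  0.0578  0.0235 -0.0564]
```

Emit:
arm_command:
  increments:
    - [0.001,0,0,0,0,0,1]
    - [0.002,0,0,0,0,0,1]
    - [0.0025,0,0,0,0,0,1]
    - [0.0025,0,0,0,0,0,1]

```text
clock: 15.8
tool_pos: [503.7, -275.2, 86.3]
tool_rot: [-0.953, 1.352, 0.954]
ft_force: [-2.6, 0.6, 6.3]
width: 13.2
```

```bash
python3 - <<'E'
from h import *
np.set_printoptions(precision=4,suppress=True)
rep()
E
```

```text
t 15.80 q [ 0.008  0.564  0.576  1.891 -0.416  0.808  2.035] pos [ 503.7 -275.2   86.3] jawyaw 70.4 tilt 0.1 F [-2.6  0.6  6.3] T [ 0.39  0.46 -0.02] w 13.2
```

Emit:
arm_command:
  increments:
    - [0.001,0,0,0,0,0,1]
    - [0.0015,0,0,0,0,0,1]
    - [0.0015,0,0,0,0,0,1]

```text
clock: 16.05
tool_pos: [503.7, -275.2, 85.7]
tool_rot: [-0.953, 1.351, 0.954]
ft_force: [-4.1, 2.2, 12.8]
width: 13.4
```

```bash
python3 - <<'E'
from h import *
np.set_printoptions(precision=4,suppress=True)
rep()
E
```

```text
t 16.05 q [ 0.009  0.565  0.575  1.892 -0.417  0.806  2.036] pos [ 503.7 -275.2   85.7] jawyaw 70.4 tilt 0.1 F [-4.1  2.2 12.8] T [ 0.58  0.89 -0.01] w 13.4
```

Seated: z has stalled at 85.7 and the force has stepped up to about 13 N. Now twisting clockwise about the plug's axis while keeping the downward push.

Emit:
arm_command:
  increments:
    - [0.001,0,-0.0001,5,0,0,1]
    - [0.001,0,-0.0002,10,0,0,1]
    - [0.001,0,-0.0003,15,0,0,1]
    - [0.001,0.0001,-0.0004,20,0,0,1]
    - [0.001,0.0001,-0.0004,25,0,0,1]
    - [0.001,0.0001,-0.0005,30,0,0,1]
    - [0.001,0.0002,-0.0006,35,0,0,1]
    - [0.001,0.0002,-0.0007,40,0,0,1]
    - [0.001,0.0003,-0.0007,45,0,0,1]

```text
clock: 16.8
tool_pos: [503.8, -276.6, 85.8]
tool_rot: [-0.344, 1.541, 0.344]
ft_force: [-0.8, -1.0, 7.4]
width: 13.3
```

```bash
python3 - <<'E'
from h import *
np.set_printoptions(precision=4,suppress=True)
rep()
E
```

```text
t 16.80 q [-0.125  0.628  0.796  1.902 -0.588  0.86   1.415] pos [ 503.8 -276.6   85.8] jawyaw 25.2 tilt 0.1 F [-0.8 -1.   7.4] T [-0.18  0.42  0.12] w 13.3
```

Emit:
arm_command:
  increments:
    - [0.001,0,-0.0001,5,0,0,1]
    - [0.001,0,-0.0002,10,0,0,1]
    - [0.001,0,-0.0003,15,0,0,1]
    - [0.001,0.0001,-0.0004,20,0,0,1]
    - [0.001,0.0001,-0.0004,25,0,0,1]
    - [0.001,0.0001,-0.0005,30,0,0,1]
    - [0.001,0.0002,-0.0006,35,0,0,1]
    - [0.001,0.0002,-0.0007,40,0,0,1]
    - [0.001,0.0003,-0.0007,46,0,0,1]
    - [0.001,0.0003,-0.0007,46,0,0,1]

```text
clock: 17.63
tool_pos: [502.6, -276.8, 85.7]
tool_rot: [0.291, 1.55, -0.29]
ft_force: [-5.6, 5.0, 16.1]
width: 13.5
```

```bash
python3 - <<'E'
from h import *
np.set_printoptions(precision=2,suppress=True)
rep(); i=optics.camera_info('wrist'); p,d,_,s=snap('wrist','w8.png'); 
c=cloud(i,d,np.ones((480,640),bool)); M=R.from_rotvec(s['tool_rot']).as_matrix()
t=(c-s['tool_pos'])@M
t=t[(np.abs(t[:,2])<28)&(np.abs(t[:,1])<30)]
b=t[(np.abs(t[:,2])<9)&(t[:,0]<-30)&(t[:,0]>-38)]; e=np.linalg.eigh(np.cov(b[:,1:].T))[1][:,1]
print('bar in tool',cv2.minAreaRect(b[:,1:].astype(np.float32)),'ang',np.degrees(np.arctan2(e[1],e[0])))
w=c[(c[:,2]>116)&(c[:,2]<126)&(np.hypot(c[:,0]-503,c[:,1]+276)<32)]; print(w.mean(0),np.median(w[:,2]))
snap('side','s8.png'); q=cv2.imread('pics/s8.png'); cv2.imwrite('pics/s8z.png',cv2.resize(q[230:430,200:420],None,fx=3,fy=3)); rep()
E
```

```text
t 17.63 q [-0.24  0.72  1.01  1.91 -0.76  0.95  0.78] pos [ 502.6 -276.8   85.7] jawyaw -21.2 tilt 0.1 F [-5.6  5.  16.1] T [0.85 1.29 0.17] w 13.5
bar in tool ((0.05526161193847656, -0.03029346466064453), (47.132144927978516, 17.988393783569336), 0.17080089449882507) ang -179.8344598729089
[ 503.62 -273.19  121.34] 121.54935143793375
t 17.73 q [-0.24  0.72  1.01  1.91 -0.76  0.95  0.78] pos [ 502.5 -276.8   85.7] jawyaw -20.9 tilt 0.1 F [-5.3  2.7 14.8] T [0.7  1.32 0.12] w 13.5
```

View pics/w8.png

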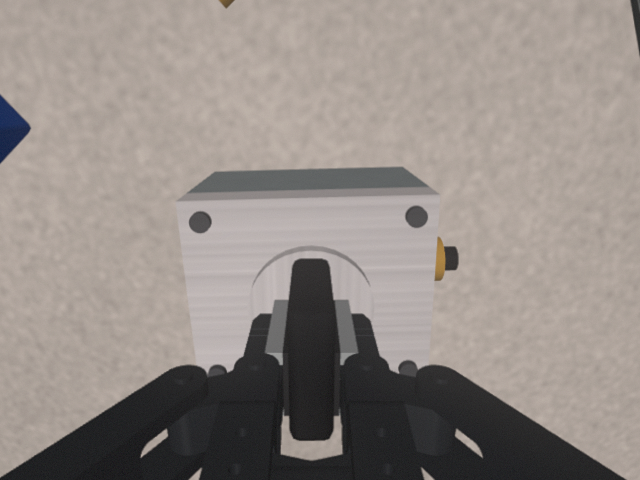

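View pics/s8z.png

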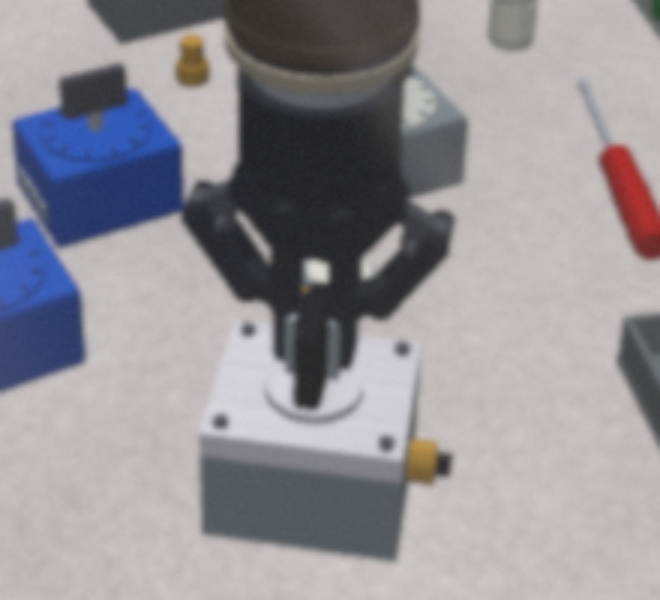

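The flange lies flat on the plate and the bar is square to the slots. I'll hold to satisfy the dwell time.

Emit:
arm_command:
  increments:
    - [0.001,0,0,1,0,0,1]
    - [0.001,0,0,1,0,0,1]
    - [0.001,0,0,1,0,0,1]
    - [0.001,0,0,1,0,0,1]
    - [0.001,0,0,1,0,0,1]
    - [0.001,0,0,1,0,0,1]
    - [0.001,0,0,1,0,0,1]
    - [0.001,0,0,1,0,0,1]
    - [0.001,0,0,1,0,0,1]
    - [0.001,0,0,1,0,0,1]

```text
clock: 18.57
tool_pos: [502.5, -276.8, 85.7]
tool_rot: [0.3, 1.548, -0.298]
ft_force: [-4.0, 3.0, 14.1]
width: 13.3
```

```bash
python3 - <<'E'
from h import *
np.set_printoptions(precision=2,suppress=True)
rep(); p,d,i,s=snap('top','t9.png'); rep()
c=cloud(i,d,np.ones((480,640),bool)); bar(c[np.hypot(c[:,0]-598,c[:,1]+3)<30],88,110)
for n,z in [('blank_knob',80),('gauge',20),('coupling',30),('sealant',60)]:
    print(n,[at_z(i,*r['point'],z) for r in models.pinpoint(n,'top')[:2]])
E
```

```text
t 18.57 q [-0.24  0.72  1.02  1.91 -0.77  0.95  0.77] pos [ 502.5 -276.8   85.7] jawyaw -21.8 tilt 0.1 F [-4.   3.  14.1] T [0.77 1.05 0.19] w 13.3
t 18.62 q [-0.24  0.72  1.02  1.91 -0.77  0.95  0.77] pos [ 502.5 -276.8   85.7] jawyaw -21.8 tilt 0.1 F [-3.5  3.5 13.5] T [0.76 1.03 0.19] w 13.2
87 mean [598.34  -2.77  99.74] zmed 100.23877897482794 rect (598.505859375, -3.222604751586914) (42.88807678222656, 10.068517684936523) 23.34827423095703 ang 23.079377335833726
blank_knob []
gauge [array([ 549.07, -131.79,   20.  ])]
coupling [array([482.33, 128.61,  30.  ])]
sealant [array([735.21, 152.73,  60.  ])]
```

View pics/t9.png

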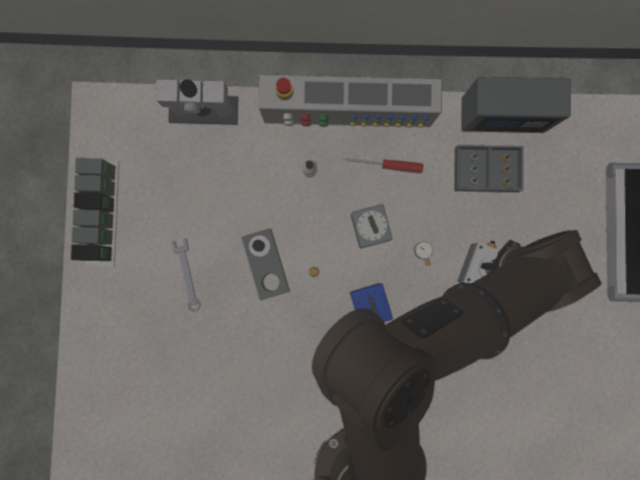

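In the top view the key is still wound at 23°. The blank is in the rack at (259,245), and the other bystanders are where they started. The plug is held steady, so I'm handing in.

```bash
python3 - <<'E'
from h import *
print(order.close_job()); rep()
E
```

```text
the job is handed in; nothing more can be done
None
the job is handed in; nothing more can be done
```

I wound the timer key to its stop, moved the bar-handled plug from the rack into the port, pushed it down and twisted it a quarter turn clockwise. The job was handed in at about 18.8 s with the plug still gripped; no verdict is reported.

**Key:** The wing turned 160° clockwise and the torque climbed to 0.95 N·m against the stop. Measured against the timer box, that is close to 3.0 rad. In the last top picture it lay at 23°, the same as when I let go of it.

**Plug:**
- **Seating:** With the flange flat on the plate, z stalled at 85.7 mm and the push was about 14 N.
- **Turn:** The tool turned about 92° with 0.19 N·m of spring torque, and the bar stayed within 0.2° of the fingers. That puts the rotor at roughly 1.38 rad; I worked this out because there is no rotor reading.
- **Grip:** I set the grip to 60 N, and the opening was 13.2 mm on the 14 mm bar.

**Bystanders:** In the final top picture all of them were in their starting places by eye. The network missed the blank knob, but I could see it standing in the rack. It also placed the sealant about 9 mm and the gauge about 7 mm from their first estimates. I put that down to detector scatter, because the arm never went near either of them.

**Measurement differences:** The wrist and top cameras disagreed by about 2 mm on the plug and port positions, so I relied on the wrist camera. The plug went in without contact forces.

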